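# Tip the sorting tray onto its stop so the stoppers collect at the front

## Robot

A 7-joint arm with a two-finger parallel gripper is mounted at the origin on a cart in front of the work surface, level with it; the furniture and walls round the work are solid. World frame = base frame: x ahead of the robot, y to its left, z up, the work surface at z = 0. Lengths are in m, angles in rad, forces in N, time in s.
With the tool pointing down it reaches from about 0.425 to 0.95 m from the base axis. Payload 4.7 kg.
Tool frame: the origin (TCP) lies on the centre line of the jaws, within the pads' length; the fingertips stand robot.nose_length ahead of it and the grasp point (between the pads) lies 8 mm behind it (robot.nose_length is the distance from the TCP to the fingertips, in m); z points along the fingers, y is the line along which they close (so a half turn about z gives the same grasp; the last joint's range is limited). The gripper opens to 85 mm and grips with 20 to 120 N. Pads are 22 mm wide; open, the fingers measure 114 mm over their backs; the gripper's body (76 mm by 85 mm) begins 54 mm behind the grasp point. The pads swing forward as they close: fully open they stand 13 mm farther back than shut.
Start: joints at [1.146, 0.469, -0.049, 1.532, 0.024, 1.141, -0.082], TCP at [0.26, -0.623, 0.242] pointing down, gripper open.
Joint ranges: [-2.59, 2.59], [-0.33, 1.99], [-1.39, 1.29], [0.1, 2.45], [-1.04, 4.18], [0.21, 1.99], [-2.66, 2.66]. Speed limits (rad/s): [2.57, 2.57, 3.14, 3.14, 3.14, 3.14, 3.14].

## Interface

Orientations are given as [roll, pitch, yaw] about the fixed x, y, z axes, in that order (R = Rz(yaw) Ry(pitch) Rx(roll)).
In Python, from plant import robot gives the robot as it stands. Calls block until the motion is done:
- robot.goto(position, orientation): joint-space move of the TCP to a pose.
- robot.move_straight(position, vel=0.15, attitude=None, contact_N=None): straight line of the TCP; attitude=None keeps the orientation; vel is the mean speed in m/s. With contact_N (N) it stops when the force on the tool has changed by that much, and returns True; else False.
- robot.move_joints(angles): joint-space move.
- robot.grip(opening, strength=None): opening from 0.0 (shut) to 1.0 (fully open); strength is the grip in N (None keeps the last); returns when the fingers have stopped.
- robot.sleep(seconds).
- robot.inverse_kinematics(position, orientation): joint angles nearest the present ones, or None.
- robot.sense(): the state.
- robot.grab_frame(name): name is "scene" or "top" or "wrist"; returns a dict with "image" (400x640x3 uint8, red, green, blue), "range_z" (400x640 float32, m along the optical axis (not along the pixel's ray), 0 where there is no reading), "fx", "fy", "cx", "cy" (pixels), "dist_coeffs" ([k1, k2, p1, p2, k3] as OpenCV has them; the pictures are not rectified), "R" (3x3) and "t" (3): a world point X has camera coordinates R X + t. Camera axes: x right, y down, z forward; pixel columns grow to the right and rows downward; lengths in m; the calibration is good to about 2 mm. A picture is of the moment at which its call begins.
A pose or a line that the arm cannot do raises robot.IKError and nothing moves.
- robot.close_job(): hands the job in; it is judged then, once.
The state is a dict: "t": time; "joint_pos": joint angles; "joint_velocities": joint speeds; "effort": joint torques, N m; "tcp_pos": TCP position; "tcp_rot": TCP orientation; "wrist_force": force on the tool from outside, world axes, zero at the start; "torque": the same for the moment, N m; "opening": opening from 0.0 (shut) to 1.0 (fully open); "gripper_force": force on a finger pad.
Only numpy, scipy, OpenCV 4.12 (cv2) and the standard library are available. Lean on these libraries where they do the work, as an engineer would, in place of code of your own. Each camera call takes 0.05 s, during which the arm holds its last target. There are 200 camera calls.

## Task

Three blue stoppers stand in the middle and rear of the tipping tray. Without touching them, press down the blue paddle at the tray's front until the tray bears firmly but gently on the stop block beneath it (under 25 N of push), and keep it pressed there until all three have slid down against the front wall. Then ease the tray back up slowly, staying in contact so that it never springs back, until it rests level again with the stoppers still at the front; leave it there, and do not shift the stop block or the bottle and timer beside it.

Things in the scene. Friction and masses are not known exactly. Their poses are not given: they have to be found in the camera images.
- stand: grey metal stand, bolted to the bench, that carries the tipping tray between two cheeks (180 mm over the cheeks in y). Origin on the bench directly below the hinge axis, z up; its -x axis points to the tray's front (paddle end), its +x axis to the rear. The hinge axis runs along its y axis, 115 mm above the origin
- tray (a joint): tray angle about the hinge, rad: 0 = level on its rear rest (a spring holds it there), grows as the front goes down. The spring pushes point tray_paddle up with about 2.5 N at 0, 7 N at 0.5 rad. The stop block ends the tipping between 0.43 and 0.60 rad, different every time, found by feel: there the push rises steeply. Let go while tipped, the tray springs back and flings its contents
- tray_front (a point): point on the tray's floor (at hinge height when level), at the middle of the front wall's inner foot, 110 mm in front of the hinge axis; axes turn with the tray: +x rearward along the floor, y across, z up. The bright metal tray is 226 x 126 mm outside, 220 x 120 mm inside, walls 26 mm high, 3 mm thick, floor 6 mm thick
- tray_paddle (a point): point to push: on the upper face of the blue paddle, 35 mm in front of the front wall, mid-width, 145 mm in front of the hinge axis and 9 mm above it when level. Paddle 80 mm wide, 60 mm long, 4 mm thick, bent up 0.25 rad, so its face is level with the tray tipped 0.25 rad; it moves with the tray on a circle about the hinge axis
- stop_block: heavy loose dark steel block 36 x 90 x 50 mm, 2.5 kg, with a round ridge of firm black rubber on top (it yields a millimetre or two under the push), standing on the bench under the tray's front half, 68 to 92 mm in front of the hinge axis. Origin under its centre. Not to be shifted
- stopper1: hard blue stopper, 28 mm in diameter, 22 mm high, 12 g, standing loose on the tray's floor in its middle or rear; origin under its centre. It slides (friction uncertain, about 0.27 to 0.41) once the tray is tipped far enough, and must not be touched
- stopper2: hard blue stopper, 28 mm in diameter, 22 mm high, 12 g, standing loose on the tray's floor in its middle or rear; origin under its centre. It slides (friction uncertain, about 0.27 to 0.41) once the tray is tipped far enough, and must not be touched
- stopper3: hard blue stopper, 28 mm in diameter, 22 mm high, 12 g, standing loose on the tray's floor in its middle or rear; origin under its centre. It slides (friction uncertain, about 0.27 to 0.41) once the tray is tipped far enough, and must not be touched
- bottle: loose white reagent bottle with blue cap, 52 mm in diameter, 105 mm high, standing to the left of the tray as the robot sees it; origin under its centre; a bystander, not to be disturbed
- timer: loose white lab timer 68 x 62 x 18 mm lying on the bench to the right of the tray's front; origin under its centre; a bystander, not to be disturbed
Mind the look-alikes: they are no part of the job. Leave any turquoise look-alike of the stopper1 alone.

How it is judged:
By the outcome, as a careful person would: the job done as asked, in the order asked, and still so for the second after the job is handed in, with the robot touching nothing.
It also fails if it takes over 64 s, if anything falls off the work surface, if the arm or the gripper's body presses on something with over 40 N, if the wrist force passes 120 N, or if a joint passes its speed limit or range.

## Working session

There is one attempt and no reset: what is moved stays moved. The work goes in short steps, each a Python script; the robot and the scene stay as the last script left them, time stands still between calls to the robot, and variables do not carry over. Pictures are saved under pics/ and viewed, at most 10 in all, crops included, and the job is handed in when it is done.

```bash
ls; mkdir -p pics; python3 - <<'E'
from plant import robot
import cv2,numpy as np
for n in("scene","top"):
    f=robot.grab_frame(n); cv2.imwrite(f"pics/{n}0.png",f["image"][:,:,::-1]); np.savez(f"{n}.npz",**f)
    print(n,f["R"].round(3).tolist(),f["t"],f["fx"],f["dist_coeffs"])
s=robot.sense();print(s["t"],s["tcp_pos"],s["tcp_rot"],s["wrist_force"],robot.nose_length)
E
```

```text
pics
scene [[0.907, 0.421, 0.0], [0.28, -0.604, -0.746], [-0.314, 0.677, -0.666]] [-0.41894999 -0.26476319  1.30822708] 387.90377850443076 [0.02627531 0.         0.         0.         0.        ]
top [[-0.008, -1.0, -0.016], [-0.99, 0.01, -0.139], [0.139, 0.015, -0.99]] [-0.28844796  0.59866743  0.88833079] 504.8365130973917 [0.05638961 0.         0.         0.         0.        ]
0.1 [ 0.2600731  -0.62235504  0.24134793] [-3.13983706e+00  3.54589486e-05  3.95818975e-01] [ 0.6973441  -1.06102649 -0.30846554] 0.011
```

View pics/scene0.png

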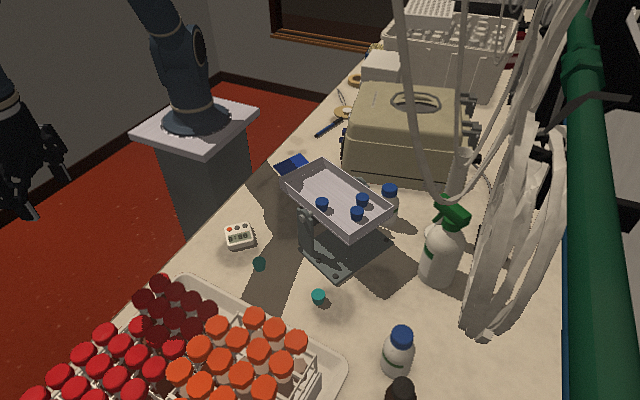

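View pics/top0.png

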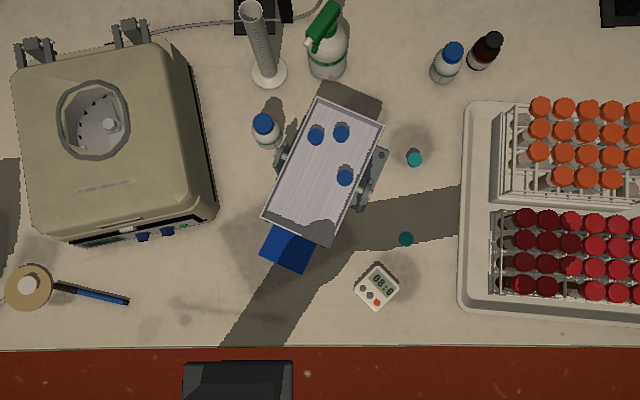

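Top view: the paddle is the flat blue plate at (288,247). The three blue stoppers in the tray are at (316,134), (341,132) and (345,176). Look-alikes to leave alone:
- blue caps of the neighbouring bottle (264,124) and a far bottle (452,52)
- turquoise stoppers at (414,158) and (405,239)
- blue pen at (95,293)
- blue buttons on the centrifuge (142,236)

The timer is at (377,287).

```bash
cat > h.py <<'E'
import numpy as np,cv2
def K(f): return np.array([[f["fx"],0,f["cx"]],[0,f["fy"],f["cy"]],[0,0,1.]],float)
def rays(f,px):
    u=cv2.undistortPoints(np.array(px,float).reshape(-1,1,2),K(f),np.array(f["dist_coeffs"],float)).reshape(-1,2)
    return np.c_[u,np.ones(len(u))]
def cloud(f,mask):
    v,u=np.nonzero(mask&(f["range_z"]>0)); px=np.c_[u,v]
    return (rays(f,px)*f["range_z"][v,u][:,None]-f["t"])@f["R"],px
def onplane(f,px,z):
    d=rays(f,px)@f["R"]; c=-f["R"].T@f["t"]
    return c+d*((z-c[2])/d[:,2])[:,None]
def blue(f):
    h=cv2.cvtColor(np.ascontiguousarray(f["image"]),cv2.COLOR_RGB2HSV)
    return (h[...,0]>103)&(h[...,0]<128)&(h[...,1]>130)&(h[...,2]>50)
def project(f,X):
    return cv2.projectPoints(np.array(X,float).reshape(-1,1,3),cv2.Rodrigues(np.array(f["R"],float))[0],np.array(f["t"],float),K(f),np.array(f["dist_coeffs"],float))[0].reshape(-1,2)
E
python3 - <<'E'
from h import *
f=dict(np.load("top.npz")); im=f["image"]
roi=np.zeros((400,640),bool); roi[85:285,235:400]=1
P,px=cloud(f,roi)
m=(P[:,2]>0.133)&(P[:,2]<.15)
k=np.zeros((400,640),np.uint8); q=px[m]; k[q[:,1],q[:,0]]=1
n,l,st,c=cv2.connectedComponentsWithStats(k)
for i in range(1,n):
    if st[i,4]>15: print(i,st[i],c[i])
i=1+np.argmax(st[1:,4]); lm=l[q[:,1],q[:,0]]==i
A=P[m][lm]; r=cv2.minAreaRect((A[:,:2]*1000).astype(np.float32)); print("rim",r,A[:,2].mean())
bm=blue(f)&roi; n,l,st,c=cv2.connectedComponentsWithStats(bm.astype(np.uint8))
for i in range(1,n):
    if st[i,4]>15:
        B,_=cloud(f,l==i); print(st[i],c[i].round(1),np.median(B,0).round(4),B[:,2].min().round(3),B[:,2].max().round(3), cv2.minAreaRect((B[:,:2]*1000).astype(np.float32)))
        print(onplane(f,[c[i]],.137))
cv2.imwrite("pics/crop1.png",cv2.resize(im[85:285,235:400,::-1],None,fx=3,fy=3,interpolation=cv2.INTER_CUBIC))
E
```

```text
1 [260  96 125 153 935] [321.22139037 167.38181818]
2 [333 126  17  16 209] [341.06698565 133.31100478]
3 [308 128  16  17 210] [315.46666667 136.2952381 ]
6 [337 170  17  16 216] [344.87037037 177.49537037]
rim ((628.8653564453125, -295.1163635253906), (126.23831176757812, 227.19908142089844), 65.23416900634766) 0.13951349239117689
[253 113  20  21 325] [262.7 123.4] [ 0.7207 -0.191   0.1038] -0.002 0.109 ((734.0625, -184.50546264648438), (61.67746353149414, 33.177276611328125), 23.72234344482422)
[[ 0.71027337 -0.19509435  0.137     ]]
[333 126  16  16 200] [340.5 133.3] [ 0.6919 -0.3246  0.1368] 0.114 0.141 ((693.6366577148438, -323.71929931640625), (29.950586318969727, 25.465877532958984), 44.84181213378906)
[[ 0.69176144 -0.32539033  0.137     ]]
[308 129  15  16 197] [315.1 136.2] [ 0.6877 -0.2827  0.1371] 0.115 0.141 ((689.0326538085938, -282.74212646484375), (23.552284240722656, 29.951370239257812), 88.60211181640625)
[[ 0.68736939 -0.28282285  0.137     ]]
[337 170  16  16 199] [344.4 177.3] [ 0.6174 -0.3303  0.1373] 0.133 0.141 ((617.2241821289062, -330.6784362792969), (24.89786148071289, 25.619503021240234), 48.575313568115234)
[[ 0.61708332 -0.33086974  0.137     ]]
[ 259  225   57   50 1627] [287.  249.2] [ 0.5006 -0.235   0.1228] -0.003 0.133 ((502.8808288574219, -225.81295776367188), (97.21318817138672, 60.71236038208008), 64.99359130859375)
[[ 0.49973043 -0.23623371  0.137     ]]
```

View pics/crop1.png

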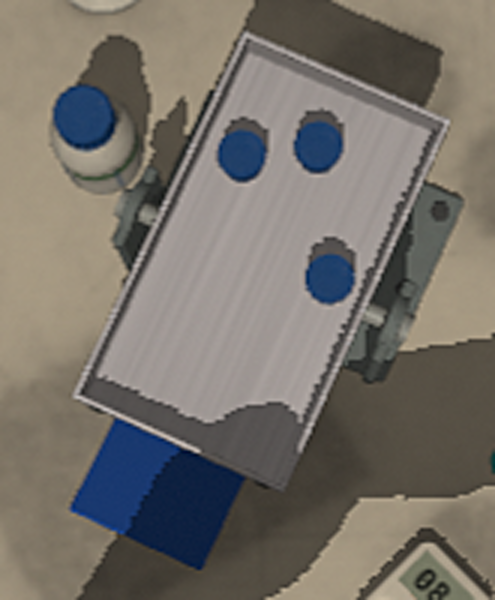

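Crop check: the three blue stoppers stand on the tray floor in its rear half. The paddle is joined to the tray's lower-left (front) wall, and the bottle and timer are clear of it. From the rim rectangle, the hinge is at (0.629, -0.295) and the yaw is -24.8°. Next I check reach and move above the paddle.

```bash
cat >> h.py <<'E'
HX,HY,YAW=0.6289,-0.2951,np.deg2rad(-24.77)
LEAN=0.2
from scipy.spatial.transform import Rotation as Ro
def pose(th,nose=0.011,r=0.147,up=0.009):
    tool=Ro.from_euler('xyz',[np.pi,-(th-LEAN),YAW])
    p=Ro.from_euler('xyz',[0,-th,YAW]).apply([-r,0,up])
    return p+[HX,HY,.115]-nose*tool.as_matrix()[:,2], [np.pi,-(th-LEAN),YAW]
E
python3 - <<'E'
from h import *
from plant import robot
for th in (-.35,-.1,0,.2,.4,.6,.65):
    q=robot.inverse_kinematics(*pose(th)); print(th,pose(th)[0].round(3),None if q is None else np.round(q,2))
robot.grip(0.0,30)
robot.goto([.40,-.28,.27],[np.pi,0,YAW]); print(robot.sense()["t"])
robot.goto(*pose(-.35)); s=robot.sense(); print(s["t"],s["tcp_pos"],s["wrist_force"])
robot.move_straight(pose(-.1)[0],.1,pose(-.1)[1]); s=robot.sense(); print(s["t"],s["tcp_pos"],s["wrist_force"],s["opening"])
for n in("wrist","scene"):
    f=robot.grab_frame(n); cv2.imwrite(f"pics/{n}1.png",f["image"][:,:,::-1])
E
```

```text
-0.35 [ 0.512 -0.241  0.183] [ 0.38  0.63  0.    1.51 -0.03  1.55 -1.61]
-0.1 [ 0.5   -0.236  0.149] [ 0.4   0.51 -0.03  1.72 -0.    1.2  -1.63]
0 [ 0.497 -0.234  0.135] [ 0.4   0.48 -0.04  1.81  0.01  1.06 -1.64]
0.2 [ 0.496 -0.234  0.106] [ 0.4   0.43 -0.05  1.96  0.03  0.75 -1.67]
0.4 [ 0.501 -0.236  0.077] [ 0.35  0.41  0.01  2.11  0.03  0.42 -1.67]
0.6 [ 0.51 -0.24  0.05] None
0.65 [ 0.513 -0.242  0.043] None
2.25
2.9 [ 0.5113217  -0.24191572  0.18175213] [ 0.16726846 -0.3570106   0.92450589]
3.4167 [ 0.49959279 -0.23705149  0.1516194 ] [ 0.4192754  -0.50290456  0.33623093] 0.0014431605619358086
```

View pics/scene1.png

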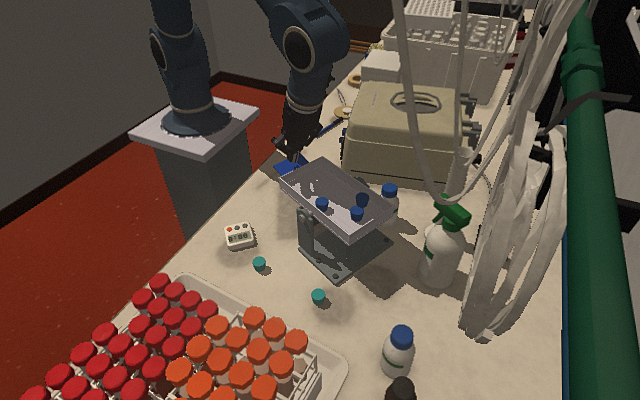

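The closed fingertips are over the paddle at (293,160), and the stoppers are untouched. Joint 6 limits the forward tilt, so I'll lean the tool rearward a bit more and then press with force monitoring.

```bash
sed -i 's/^LEAN=.*/LEAN=0.34/' h.py; cat >> h.py <<'E'
def force(robot,base,th,n=4):
    w=[]
    for _ in range(n): w.append(robot.sense()["wrist_force"]); robot.sleep(0.01)
    d=np.mean(w,0)-base
    return d@Ro.from_euler('xyz',[0,-th,YAW]).apply([0,0,1]), d
def step(robot,th,v):
    p,a=pose(th); robot.move_straight(p,v,a)
E
python3 - <<'E'
from h import *
from plant import robot
import json
print([robot.inverse_kinematics(*pose(t)) is not None for t in (.5,.55,.6,.63)])
step(robot,-.1,.05); robot.sleep(.3)
base=force(robot,np.zeros(3),0,10)[1]; print("base",base,robot.sense()["t"])
th=-.1; log=[]
while th<.37:
    th+=.02; step(robot,th,.03); F,d=force(robot,base,th,2); log.append((round(th,3),round(F,2)))
    if F>11: break
else:
    while th<.62:
        th+=.004; step(robot,th,.012); F,d=force(robot,base,th,3); log.append((round(th,3),round(F,2)))
        if F>13: break
s=robot.sense(); print(log); print(s["t"],th,s["tcp_pos"],pose(th)[0],d)
json.dump(dict(th=th,base=base.tolist()),open("st.json","w"))
for n in("top","scene"):
    f=robot.grab_frame(n); cv2.imwrite(f"pics/{n}2.png",f["image"][:,:,::-1]); np.savez(f"{n}2.npz",**f)
E
```

```text
[True, True, True, True]
base [-0.36610259 -0.01254723 -0.52884985] 4.1917
[(-0.08, np.float64(0.33)), (-0.06, np.float64(0.48)), (-0.04, np.float64(-0.13)), (-0.02, np.float64(-0.11)), (0.0, np.float64(3.23)), (0.02, np.float64(2.96)), (0.04, np.float64(3.22)), (0.06, np.float64(3.51)), (0.08, np.float64(3.5)), (0.1, np.float64(4.05)), (0.12, np.float64(3.92)), (0.14, np.float64(4.03)), (0.16, np.float64(4.06)), (0.18, np.float64(4.57)), (0.2, np.float64(4.99)), (0.22, np.float64(4.04)), (0.24, np.float64(4.44)), (0.26, np.float64(4.54)), (0.28, np.float64(5.39)), (0.3, np.float64(5.22)), (0.32, np.float64(6.09)), (0.34, np.float64(5.64)), (0.36, np.float64(5.92)), (0.38, np.float64(6.0)), (0.384, np.float64(5.95)), (0.388, np.float64(6.23)), (0.392, np.float64(5.42)), (0.396, np.float64(5.81)), (0.4, np.float64(6.01)), (0.404, np.float64(5.75)), (0.408, np.float64(5.69)), (0.412, np.float64(5.82)), (0.416, np.float64(5.86)), (0.42, np.float64(5.88)), (0.424, np.float64(6.69)), (0.428, np.float64(6.29)), (0.432, np.float64(6.31)), (0.436, np.float64(5.44)), (0.44, np.float64(6.03)),
[... 166 characters left out ...]
68, np.float64(5.97)), (0.472, np.float64(6.65)), (0.476, np.float64(6.83)), (0.48, np.float64(7.35)), (0.484, np.float64(6.41)), (0.488, np.float64(6.91)), (0.492, np.float64(6.56)), (0.496, np.float64(6.54)), (0.5, np.float64(6.92)), (0.504, np.float64(6.56)), (0.508, np.float64(7.08)), (0.512, np.float64(6.81)), (0.516, np.float64(7.25)), (0.52, np.float64(6.48)), (0.524, np.float64(6.81)), (0.528, np.float64(7.09)), (0.532, np.float64(7.18)), (0.536, np.float64(7.45)), (0.54, np.float64(8.24)), (0.544, np.float64(11.12)), (0.548, np.float64(15.37))]
22.1417 0.5480000000000002 [ 0.50835183 -0.23948706  0.05782641] [ 0.50864952 -0.23961286  0.05686079] [-4.39131931  2.22433893 15.00122415]
```

The stop was found at about 0.54 rad, with 15 N of push. I'll hold it there and check the stoppers.

```bash
python3 - <<'E'
from h import *
from plant import robot
import json
st=json.load(open("st.json")); base=np.array(st["base"]); th=st["th"]
robot.sleep(1.0); print(force(robot,base,th)[0])
T=Ro.from_euler('xyz',[0,-.543,YAW])
ims=[]
for n in("top","scene"):
    f=robot.grab_frame(n); np.savez(f"{n}3.npz",**f)
    c,px=cloud(f,blue(f)); L=T.inv().apply(c-[HX,HY,.115])
    m=(abs(L[:,1])<.058)&(L[:,0]>-.109)&(L[:,0]<.11)&(L[:,2]>.017)&(L[:,2]<.028)
    k=np.zeros((400,640),np.uint8);k[px[m][:,1],px[m][:,0]]=1
    nn,l,s,cc=cv2.connectedComponentsWithStats(k); lab=l[px[m][:,1],px[m][:,0]]
    for i in range(1,nn):
        if s[i,4]>8: print(n,cc[i].round(),s[i,4],(L[m][lab==i].mean(0)*1000).round(1))
    x0,y0=(235,85) if n=="top" else (230,120)
    ims.append(cv2.resize(f["image"][y0:y0+200,x0:x0+200,::-1],(400,400),interpolation=cv2.INTER_CUBIC))
cv2.imwrite("pics/c3.png",np.hstack(ims)); print(robot.sense()["t"])
E
```

```text
15.496018519262858
top [282. 216.] 165 [-95.2  36.   21.9]
top [302. 225.] 164 [-95.   -1.1  22.1]
top [321. 233.] 168 [-95.  -37.3  21.9]
scene [294. 196.] 28 [-92.5 -38.9  21.4]
23.375
```

View pics/c3.png

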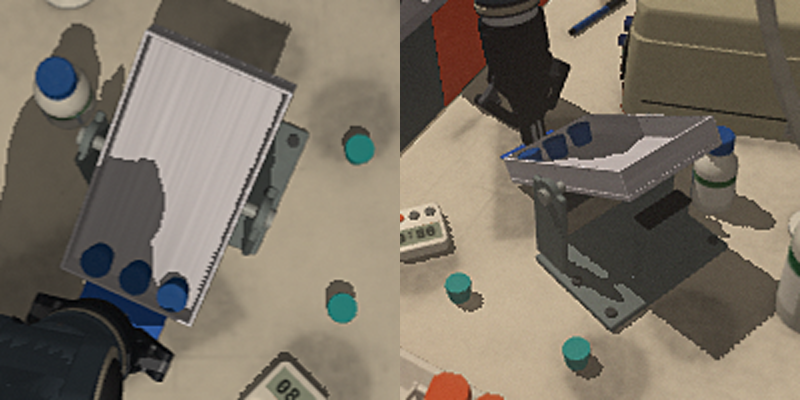

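All three stoppers lie against the front wall: their centres are at -95 mm and the wall foot is at -110 mm. The bottle and timer haven't moved. Now I ease the tray back up, staying in contact.

```bash
python3 - <<'E'
from h import *
from plant import robot
import json
st=json.load(open("st.json")); base=np.array(st["base"]); th=st["th"]; log=[]
while th>.03:
    th-=.01; step(robot,th,.009); log.append((round(th,3),round(force(robot,base,th,1)[0],1)))
low=0
while th>-.04 and low<2:
    th-=.003; step(robot,th,.006); F=force(robot,base,th,3)[0]; log.append((round(th,3),round(F,1))); low=low+1 if F<.8 else 0
print([(a,float(b)) for a,b in log],robot.sense()["t"])
step(robot,th-.06,.02); step(robot,-.35,.06)
p=robot.sense()["tcp_pos"]; robot.move_straight([p[0]-.06,p[1]+.03,.26],.12)
for n in("top","scene"):
    f=robot.grab_frame(n); np.savez(f"{n}4.npz",**f)
    cv2.imwrite(f"pics/{n}4.png",f["image"][:,:,::-1])
    c,px=cloud(f,blue(f)); L=Ro.from_euler('z',YAW).inv().apply(c-[HX,HY,.115])
    m=(abs(L[:,1])<.058)&(L[:,0]>-.112)&(L[:,0]<.11)&(L[:,2]>.015)&(L[:,2]<.028)
    k=np.zeros((400,640),np.uint8);k[px[m][:,1],px[m][:,0]]=1
    nn,l,s,cc=cv2.connectedComponentsWithStats(k); lab=l[px[m][:,1],px[m][:,0]]
    for i in range(1,nn):
        if s[i,4]>8: print(n,cc[i].round(),s[i,4],(L[m][lab==i].mean(0)*1000).round(1))
s=robot.sense();print(s["t"],s["tcp_pos"],s["wrist_force"]-base)
E
```

```text
[(0.538, 6.0), (0.528, 6.2), (0.518, 6.9), (0.508, 8.1), (0.498, 6.6), (0.488, 6.8), (0.478, 6.8), (0.468, 6.0), (0.458, 7.0), (0.448, 5.8), (0.438, 5.7), (0.428, 5.2), (0.418, 6.3), (0.408, 6.7), (0.398, 5.7), (0.388, 5.0), (0.378, 4.9), (0.368, 5.0), (0.358, 5.8), (0.348, 5.7), (0.338, 5.4), (0.328, 4.4), (0.318, 5.1), (0.308, 5.4), (0.298, 5.0), (0.288, 3.6), (0.278, 5.0), (0.268, 4.8), (0.258, 4.9), (0.248, 4.4), (0.238, 4.3), (0.228, 3.8), (0.218, 5.5), (0.208, 4.6), (0.198, 4.5), (0.188, 3.6), (0.178, 4.3), (0.168, 3.7), (0.158, 4.1), (0.148, 3.4), (0.138, 3.3), (0.128, 3.4), (0.118, 2.8), (0.108, 3.9), (0.098, 2.9), (0.088, 4.1), (0.078, 2.0), (0.068, 3.2), (0.058, 3.2), (0.048, 2.8), (0.038, 2.7), (0.028, 2.4), (0.025, 3.2), (0.022, 2.7), (0.019, 3.1), (0.016, 2.3), (0.013, 2.5), (0.01, 2.9), (0.007, 2.7), (0.004, 2.5), (0.001, 2.3), (-0.002, 2.4), (-0.005, 2.6), (-0.008, 2.6), (-0.011, 0.8), (-0.014, 0.4), (-0.017, 0.9), (-0.02, 0.9), (-0.023, 0.5), (-0.026, 0.9), (-0.029, 0.7), (-0.032, 0.7)] 45.3417
top [319. 233.] 203 [-96.3 -37.4  22.4]
scene [304. 171.] 59 [-95.2  -2.5  21.9]
scene [292. 177.] 72 [-95.1 -38.3  21.9]
47.8 [ 0.4524292  -0.21140807  0.259203  ] [ 0.59750238 -0.04741131  0.53281542]
```

View pics/scene4.png

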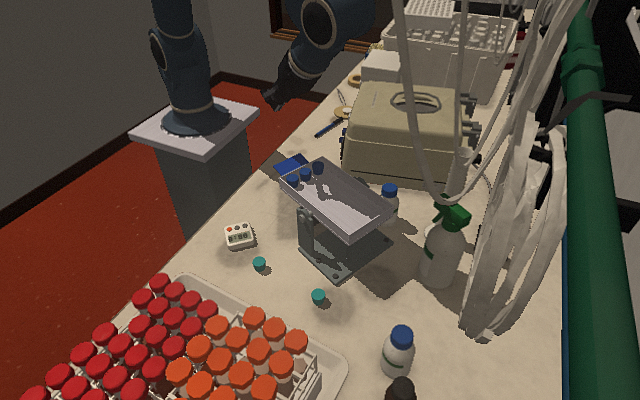

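The tray is level and the robot is clear of it. The three stoppers are at the front wall at (293,180), (305,174) and (318,168), and the bottle (389,200) and timer (238,236) are where they were. Handing in.

```bash
python3 -c "
from plant import robot
print(robot.close_job())"
```

```text
the job is handed in; nothing more can be done
None
```

The job is handed in at about 48 s: I held the tray on the stop with about 15 N until all three stoppers reached the front wall, then eased it back level in contact; the bottle and timer did not move, and I did not check the stop block's position separately.

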